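Move the sample containers from the carrier to the press's feed rack in the same order

TASK

The carrier has to go back to the mill room: move its four sample containers into the empty feed rack for the pellet press, one to a place and in the same order, so that the one next to the carrier's carrying grip stands in the place next to the feed rack's carrying grip, and so on along the row. Keep every container upright and set it down on the rack's floor, without dropping it.

Things in the scene. Friction and masses are not known exactly. Their poses are not given: they have to be found in the camera images.
- amber (a point): Amber glass jar with a narrower white ribbed screw cap, body 50 mm in diameter and straight-sided up to 46 mm, 68 mm high over all, about 0.17 kg. Point: its axis, half-way up (34 mm above its foot); z is up its axis.
- tin (a point): Bare-metal tin with a dark line under its lid, 52 mm in diameter, 58 mm high, straight-sided, about 0.17 kg, the lowest and widest of the four. Point: its axis, half-way up (29 mm above its foot); z is up its axis.
- square (a point): White plastic bottle of square section, 44 x 44 mm and straight up to 48 mm, with a small black cap 29 mm in diameter, 66 mm high over all, about 0.13 kg. Point: its axis, half-way up (33 mm above its foot); z is up, x and y are square to its flat sides, which stand within 0.15 rad of square to the carrier.
- slim (a point): Slim round white plastic bottle, 44 mm in diameter, straight up to 54 mm, with a brown paper band and a full-width black cap 45 mm in diameter and 16 mm high, 70 mm high over all, about 0.12 kg. Point: its axis, half-way up (35 mm above its foot); z is up its axis.
- seat_amber: Grey plastic seat of the carrier, 74.5 mm square, in which the amber jar stands at the start; fixed. Origin: centre of its underside, 3 mm above the table; its inner floor is 6 mm and its rim 14 mm above the table. Which seat is where along the carrier varies.
- seat_tin: Grey plastic seat of the carrier, 74.5 mm square, in which the tin stands at the start; fixed. Origin: centre of its underside, 3 mm above the table; its inner floor is 6 mm and its rim 14 mm above the table. Which seat is where along the carrier varies.
- seat_square: Grey plastic seat of the carrier, 74.5 mm square, in which the square bottle stands at the start; fixed. Origin: centre of its underside, 3 mm above the table; its inner floor is 6 mm and its rim 14 mm above the table. Which seat is where along the carrier varies.
- seat_slim: Grey plastic seat of the carrier, 74.5 mm square, in which the slim bottle stands at the start; fixed. Origin: centre of its underside, 3 mm above the table; its inner floor is 6 mm and its rim 14 mm above the table. Which seat is where along the carrier varies.
- carrier_grip: End block (84 x 26 x 14 mm) with an arched black grip 47 mm high, at either end (varies) of the carrier: the fixed aluminium rack, 84 x 370 mm, rails 11 mm high, holding the containers at the start; its other end is a plain block. Origin: block's centre, on the table; the seats' centres lie 58, 134, 210 and 286 mm from it along its +y or its -y axis; x is across the row.
- feed_rack: Empty grey painted steel rack, fixed, 84 x 370 mm: four square places in a row, 70 mm clear, 76 mm apart, floor 6 mm and webs and rims 14 mm above the table. An arched black grip, 47 mm high, is at its +y end, 172 mm from the origin. Origin: its middle, on the table; places' centres at x = 0, y = +114 (next to the grip), +38, -38, -114 mm; y along the row, x across, z up.
Not all that is in view belongs to the job. What is shaped like the part that bears amber but purple or red is not meant.

How it is judged:
By the outcome, as a careful person would: the job done as asked, in the order asked, and still so for the second after the job is handed in, with the robot touching nothing.
It also fails if it takes over 120 s, if anything falls off the work surface, if the arm or the gripper's body presses on something with over 40 N, if the wrist force passes 120 N, or if a joint passes its speed limit or range.

ROBOT

A 6-joint arm with a two-finger parallel gripper is mounted at the origin on the work surface. World frame = base frame: x ahead of the robot, y to its left, z up, the work surface at z = 0. Lengths are in mm, angles in degrees, forces in N, time in s.
With the tool pointing down it reaches from about 300 to 850 mm from the base axis. Payload 4.2 kg.
Tool frame: the origin (TCP) lies midway between the tips of the shut fingers; the grasp point (between the pads) lies 19 mm behind it; z points along the fingers, y is the direction in which the jaws open and shut (so a half turn about z gives the same grasp; the last joint's range is limited). The gripper opens to 91 mm and grips with 3 to 60 N. Pads are 32 mm wide; open, the fingers measure 118 mm over their backs; the gripper's body (76 mm by 178 mm) begins 60 mm behind the grasp point.
Start: joints at [-65.203, 18.312, 89.639, -0, 72.044, -1.146], TCP at [251.559, -517.07, 213.976] pointing down, gripper open.
Joint ranges: [-177.97, 177.97], [-48.28, 115.42], [12.27, 149.76], [-77.06, 257.06], [2.81, 150.46], [-146.56, 146.56]. Speed limits (degrees/s): [147.25, 147.25, 180, 180, 180, 180].

INTERFACE

Orientations are given as [roll, pitch, yaw] about the fixed x, y, z axes, in that order (R = Rz(yaw) Ry(pitch) Rx(roll)).
In Python, from workcell import env gives the robot as it stands.
- The arm moves only by the shell command python3 -m jog 'ROWS' [FORCE]. ROWS is JSON, a list of rows, each an object of numbers: "dx", "dy", "dz": the shift along the world's x, y, z in m; "wx", "wy", "wz": the turn, a rotation vector about the world's x, y, z in rad; "grip": the gripper's target within -1 to 1 (shut at 1, half-way at 0, fully open at -1). In form: [{"dx": .., "dy": .., "dz": .., "wx": .., "wy": .., "wz": .., "grip": ..}, ...]. A call has 1 to 10 rows; each row shifts and turns the commanded pose from where the row before left it; what a row does not reach is not made up. A row lasts 1/10 s, in which the tool goes at most 50 mm and 8.59 degrees, less where a joint would pass 70% of its speed; a pose out of reach is approached as far as the arm can. A call with a gripper value outside its range is refused whole. The fingers move at their own pace and stop on an object; FORCE is the grip in N (left out, the last holds). Time passes only in rows, so rows that do not move let the fingers close. It gives the time, the measured TCP pose, the force and the opening at its end, in the units of the state.
- env.state(): the state, without advancing time (a new reading comes with each control period).
- env.grab_frame(name): name is "scene" or "top" or "wrist"; returns the picture (420x560x3 uint8, red, green, blue); there is no depth.
- env.get_calibration(name): a dict with "fx", "fy", "cx", "cy" (pixels), "R" (3x3) and "t" (3): a world point X has camera coordinates R X + t. Camera axes: x right, y down, z forward; pixel columns grow to the right and rows downward; lengths in mm; the calibration is good to about 2 mm. The wrist camera is an equidistant fisheye: a pixel r from the principal point sees the ray r / f radians off the axis. A picture is of the moment at which its call begins: read the wrist's pose just before it. get_calibration takes no time and is no camera call; for the wrist camera it gives the pose at the moment of the call.
- env.job_done(): hands the job in, once; it reports no verdict.
The state is a dict: "time_s": time; "qpos": joint angles; "qvel": joint speeds; "effort": joint torques, N m; "ee_pos": TCP position; "ee_rot": TCP orientation; "force": force on the tool from outside, world axes, zero at the start; "torque": the same for the moment, N m; "gripper_width": finger opening in mm.
Only numpy, scipy, OpenCV 4.12 (cv2) and the standard library are available. Lean on these libraries where they do the work, as an engineer would, in place of code of your own. Each camera call takes 0.05 s, during which the arm holds its last target. There are 200 camera calls.

## Working session

There is one attempt and no reset: what is moved stays moved. The work goes in short steps, Python scripts to look and compute and a shell command to move; the robot and the scene stay as the last step left them, time stands still between calls to the robot, and variables do not carry over. Pictures are saved under pics/ and viewed, about 12 in all and at most 16, crops included, and the job is handed in when it is done.

```bash
mkdir -p pics; ls; python3 - <<'E'
from workcell import env
import cv2,numpy as np
np.set_printoptions(precision=2,suppress=True)
for n in ["scene","top"]:
    cv2.imwrite(f"pics/{n}0.png",env.grab_frame(n)[:,:,::-1])
    c=env.get_calibration(n);print(n,c)
print(env.state())
E
```

```text
pics
scene {'fx': 504.3951475466842, 'fy': 504.3951475466842, 'cx': 272.3863273851408, 'cy': 210.51260601676594, 'R': array([[ 0.75,  0.66,  0.02],
       [ 0.48, -0.53, -0.7 ],
       [-0.45,  0.53, -0.72]]), 't': array([-411.26, -173.88, 1479.92])}
top {'fx': 384.00378896722435, 'fy': 384.00378896722435, 'cx': 283.88838470818627, 'cy': 210.33838174748382, 'R': array([[-0.03, -1.  , -0.03],
       [-1.  ,  0.03, -0.05],
       [ 0.05,  0.03, -1.  ]]), 't': array([  57.98,  499.56, 1166.44])}
{'time_s': 0.1, 'qpos': array([-65.2 ,  18.35,  89.7 ,   0.  ,  72.05,  -1.14]), 'qvel': array([ 0.02, -0.09, -0.1 , -0.01, -0.05, -0.02]), 'effort': array([ -0.  , -41.33, -23.25,   0.07,   0.04,  -0.  ]), 'ee_pos': array([ 251.37, -516.65,  213.25]), 'ee_rot': array([-179.91,   -0.  ,   25.94]), 'force': array([-0.45,  0.53,  1.02]), 'torque': array([-0.02, -0.  ,  0.01]), 'gripper_width': 91.09848322137375}
```

View pics/top0.png

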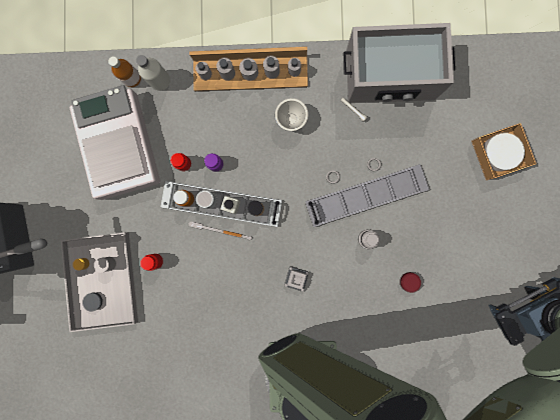

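View pics/scene0.png

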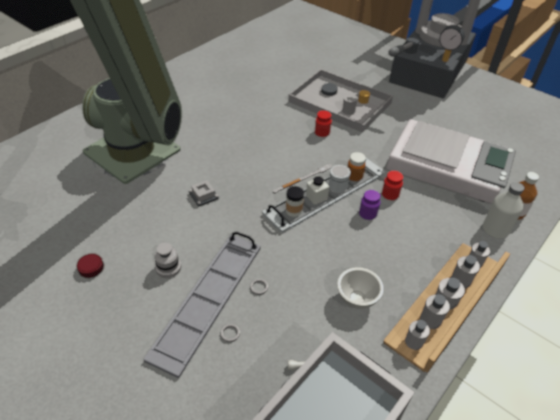

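Top view: the carrier runs (165,195)–(282,212). Along it stand amber (182,198), tin (205,199), square (229,205) and slim (256,208), with the black grip at the right end (280,212). The feed rack runs (312,213)–(428,178), grip at left. Look-alikes: red jars (180,161) and (151,262), purple jar (212,161), a tray with an amber cap (81,264), and bottles at (122,68). I choose the amber jar at (182,198), which stands in the carrier. Next, a close crop.

```bash
python3 - <<'E'
import cv2
a=cv2.imread("pics/top0.png")
c=cv2.resize(a[160:236,152:292],None,fx=5.7,fy=5.7,interpolation=cv2.INTER_CUBIC)
d=cv2.resize(a[160:236,298:438],None,fx=5.7,fy=5.7,interpolation=cv2.INTER_CUBIC)
o=cv2.resize(cv2.vconcat([c[:430],d[:430]]),(560*10//7,600),interpolation=cv2.INTER_AREA) if 0 else cv2.vconcat([cv2.resize(a[162:232,155:288],None,fx=6,fy=4.28*1.4/1.4) if 0 else cv2.resize(a[165:235,155:288],None,fx=4.2,fy=4.2,interpolation=cv2.INTER_CUBIC),cv2.resize(a[163:233,302:435],None,fx=4.2,fy=4.2,interpolation=cv2.INTER_CUBIC)])
cv2.imwrite("pics/crop.png",o);print(o.shape)
E
```

```text
(588, 559, 3)
```

View pics/crop.png

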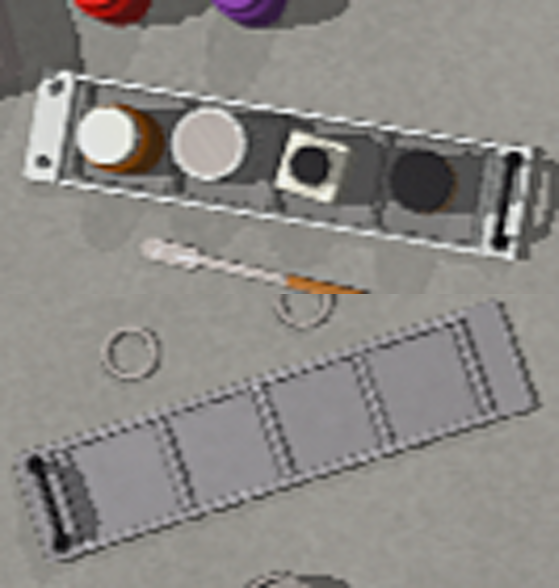

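```bash
cat > h.py <<'E'
import numpy as np
from workcell import env
np.set_printoptions(precision=1,suppress=True)
def ray(cal,u,v,fish=False):
    x=np.array([(u-cal['cx'])/cal['fx'],(v-cal['cy'])/cal['fy']])
    if fish:
        r=np.hypot(*x); d=np.array([*(x/max(r,1e-9)*np.sin(r)),np.cos(r)])
    else: d=np.array([*x,1.])
    R=np.array(cal['R']);return -R.T@np.array(cal['t']),R.T@d
def at(cal,u,v,z,fish=False):
    o,d=ray(cal,u,v,fish);return o+d*(z-o[2])/d[2]
E
python3 - <<'E'
from h import *
c=env.get_calibration('top')
def P(u,v,z):
    return at(c,u/4.2+155+.0,v/4.2+165,z) if v<294 else at(c,u/4.2+302,(v-294)/4.2+163,z)
for n,u,v,z in [('amber',108,136,74),('tin',208,144,64),('square',312,164,72),('slim',422,180,76)]: print(n,P(u,v,z))
k=[P(*q,14) for q in [(22,455),(500,300),(540,403),(62,560)]]
print('rack',np.mean(k,0)); d=(k[0]+k[3]-k[1]-k[2])[:2]/2; print(np.linalg.norm(d),np.degrees(np.arctan2(-d[0],d[1])))
m=np.mean(k,0)[:2];e=d/np.linalg.norm(d)
for y in (114,38,-38,-114): print(y,m+e*y)
k=[P(*q,12) for q in [(60,72),(540,150),(515,260),(25,178)]]
print('car',np.mean(k,0)); d=(k[0]+k[3]-k[1]-k[2])[:2]/2; print(np.linalg.norm(d),np.degrees(np.arctan2(-d[0],d[1])))
E
```

```text
amber [544.8 344.9  74. ]
tin [537.9 276.9  64. ]
square [521.1 202.   72. ]
slim [507.4 124.8  76. ]
rack [ 539.6 -216.4   14. ]
364.4543183505932 16.484980847996837
114 [ 507.2 -107.1]
38 [ 528.8 -180. ]
-38 [ 550.3 -252.9]
-114 [ 571.9 -325.8]
car [525.4 233.5  12. ]
364.66243787412634 -10.983082478303245
```

```bash
R='x'; python3 -m jog '[{"dx":0.0152,"dy":0.0417,"dz":0.002,"wz":0.0515},{"dx":0.0152,"dy":0.0417,"dz":0.002,"wz":0.0515},{"dx":0.0152,"dy":0.0417,"dz":0.002,"wz":0.0515},{"dx":0.0152,"dy":0.0417,"dz":0.002,"wz":0.0515},{"dx":0.0152,"dy":0.0417,"dz":0.002,"wz":0.0515},{"dx":0.0152,"dy":0.0417,"dz":0.002,"wz":0.0515},{"dx":0.0152,"dy":0.0417,"dz":0.002,"wz":0.0515},{"dx":0.0152,"dy":0.0417,"dz":0.002,"wz":0.0515},{"dx":0.0152,"dy":0.0417,"dz":0.002,"wz":0.0515}]'
python3 -m jog '[{"dx":0.0152,"dy":0.0417,"dz":0.002,"wz":0.0515},{"dx":0.0152,"dy":0.0417,"dz":0.002,"wz":0.0515},{"dx":0.0152,"dy":0.0417,"dz":0.002,"wz":0.0515},{"dx":0.0152,"dy":0.0417,"dz":0.002,"wz":0.0515},{"dx":0.0152,"dy":0.0417,"dz":0.002,"wz":0.0515},{"dx":0.0152,"dy":0.0417,"dz":0.002,"wz":0.0515},{"dx":0.0152,"dy":0.0417,"dz":0.002,"wz":0.0515},{"dx":0.0152,"dy":0.0417,"dz":0.002,"wz":0.0515},{"dx":0.0152,"dy":0.0417,"dz":0.002,"wz":0.0515},{"dx":0}]'
python3 - <<'E'
from h import *
import cv2
s=env.state();print(s['ee_pos'],s['ee_rot'],s['time_s'],env.get_calibration('wrist'))
cv2.imwrite("pics/w1.png",env.grab_frame('wrist')[:,:,::-1])
E
```

```text
[ 251.4 -516.7  213.2] [-179.9   -0.    25.9] 0.1 {'fx': 325.19226210127806, 'fy': 325.19226210127806, 'cx': 272.61990370276027, 'cy': 208.764661299577, 'R': array([[ 0.4, -0.9, -0. ],
       [-0.9, -0.4,  0.3],
       [-0.2, -0.1, -1. ]]), 't': array([-573.7,  -27.8,  391.5])}invalid input
invalid input
```

View pics/w1.png

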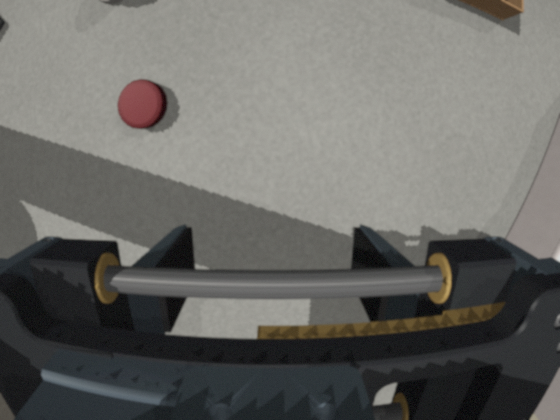

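The wrist view shows only the red puck at (142,104); the moves were refused, so I'll give all the keys.

```bash
python3 -m jog '[{"dx":0.0152,"dy":0.0417,"dz":0.002,"wx":0,"wy":0,"wz":0.0515,"grip":-1},{"dx":0.0152,"dy":0.0417,"dz":0.002,"wx":0,"wy":0,"wz":0.0515,"grip":-1},{"dx":0.0152,"dy":0.0417,"dz":0.002,"wx":0,"wy":0,"wz":0.0515,"grip":-1},{"dx":0.0152,"dy":0.0417,"dz":0.002,"wx":0,"wy":0,"wz":0.0515,"grip":-1},{"dx":0.0152,"dy":0.0417,"dz":0.002,"wx":0,"wy":0,"wz":0.0515,"grip":-1},{"dx":0.0152,"dy":0.0417,"dz":0.002,"wx":0,"wy":0,"wz":0.0515,"grip":-1},{"dx":0.0152,"dy":0.0417,"dz":0.002,"wx":0,"wy":0,"wz":0.0515,"grip":-1},{"dx":0.0152,"dy":0.0417,"dz":0.002,"wx":0,"wy":0,"wz":0.0515,"grip":-1},{"dx":0.0152,"dy":0.0417,"dz":0.002,"wx":0,"wy":0,"wz":0.0515,"grip":-1}]'; python3 -m jog
```

```text
time_s: 1.05
ee_pos: [388.5, -140.0, 232.0]
ee_rot: [180.0, -0.0, 52.6]
force: [0.9, -0.3, -0.4]
gripper_width: 91.3invalid input
```

```bash
python3 -m jog '[{"dx":0.0186,"dy":0.0383,"dz":0.003,"wx":0,"wy":0,"wz":0.077,"grip":-1},{"dx":0.0186,"dy":0.0383,"dz":0.003,"wx":0,"wy":0,"wz":0.077,"grip":-1},{"dx":0.0186,"dy":0.0383,"dz":0.003,"wx":0,"wy":0,"wz":0.077,"grip":-1},{"dx":0.0186,"dy":0.0383,"dz":0.003,"wx":0,"wy":0,"wz":0.077,"grip":-1},{"dx":0.0186,"dy":0.0383,"dz":0.003,"wx":0,"wy":0,"wz":0.077,"grip":-1},{"dx":0.0186,"dy":0.0383,"dz":0.003,"wx":0,"wy":0,"wz":0.077,"grip":-1},{"dx":0,"dy":0,"dz":0,"wx":0,"wy":0,"wz":0,"grip":-1},{"dx":0,"dy":0,"dz":0,"wx":0,"wy":0,"wz":0,"grip":-1}]'
python3 - <<'E'
from h import *
import cv2,pickle
pickle.dump(env.get_calibration('wrist'),open('w2.pkl','wb'))
cv2.imwrite("pics/w2.png",env.grab_frame('wrist')[:,:,::-1])
E
```

```text
time_s: 1.85
ee_pos: [499.6, 88.4, 249.4]
ee_rot: [-179.9, 0.1, 79.0]
force: [0.4, -0.4, -0.2]
gripper_width: 91.3
```

View pics/w2.png

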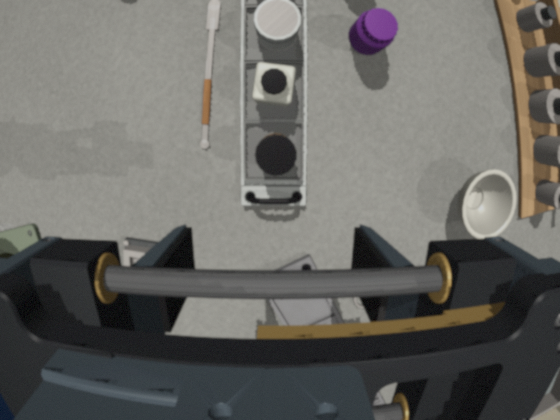

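The wrist view shows the slim cap (276,154) next to the grip (272,198), then the square cap (274,81) and the tin lid (278,19). The row is straight up the picture, so yaw fits.

```bash
python3 - <<'E'
from h import *
import pickle
c=pickle.load(open('w2.pkl','rb'))
for n,u,v,z in [('slim',276,154,76),('sq',274,81,72),('tin',278,19,64),('railL',242,150,11),('railR',306,150,11),('railL',242,70,11),('railR',306,70,11),('rail end L',242,204,14),('R',306,204,14)]: print(n,at(c,u,v,z,True))
E
```

```text
slim [511.2 128.5  76. ]
sq [524.  205.8  72. ]
tin [542.3 276.8  64. ]
railL [469.6 136.1  11. ]
railR [548.8 120.8  11. ]
railL [489.5 236.   11. ]
railR [567.7 220.9  11. ]
rail end L [455.4  68.1  14. ]
R [536.6  52.4  14. ]
```

```bash
python3 -m jog '[{"dx":0.010,"dy":0.0385,"dz":0,"wx":0,"wy":0,"wz":0,"grip":-1},{"dx":0,"dy":0,"dz":-0.045,"wx":0,"wy":0,"wz":0,"grip":-1},{"dx":0,"dy":0,"dz":-0.045,"wx":0,"wy":0,"wz":0,"grip":-1},{"dx":0,"dy":0,"dz":-0.045,"wx":0,"wy":0,"wz":0,"grip":-1},{"dx":0,"dy":0,"dz":-0.045,"wx":0,"wy":0,"wz":0,"grip":-1},{"dx":0,"dy":0,"dz":-0.03,"wx":0,"wy":0,"wz":0,"grip":-1},{"dx":0,"dy":0,"dz":-0.019,"wx":0,"wy":0,"wz":0,"grip":-1},{"dx":0,"dy":0,"dz":0,"wx":0,"wy":0,"wz":0,"grip":-1},{"dx":0,"dy":0,"dz":0,"wx":0,"wy":0,"wz":0,"grip":0.2},{"dx":0,"dy":0,"dz":0,"wx":0,"wy":0,"wz":0,"grip":1}]' 20
python3 -m jog '[{"dx":0,"dy":0,"dz":0,"wx":0,"wy":0,"wz":0,"grip":1},{"dx":0,"dy":0,"dz":0,"wx":0,"wy":0,"wz":0,"grip":1},{"dx":0,"dy":0,"dz":0,"wx":0,"wy":0,"wz":0,"grip":1},{"dx":0,"dy":0,"dz":0,"wx":0,"wy":0,"wz":0,"grip":1},{"dx":0,"dy":0,"dz":0,"wx":0,"wy":0,"wz":0,"grip":1}]' 20
```

```text
time_s: 2.9
ee_pos: [511.0, 126.1, 22.5]
ee_rot: [179.8, -0.1, 78.9]
force: [1.2, 0.5, -0.2]
gripper_width: 78.0
time_s: 3.4
ee_pos: [510.0, 126.6, 21.2]
ee_rot: [180.0, -0.0, 79.0]
force: [-0.6, -0.1, 1.8]
gripper_width: 44.5
```

```bash
python3 -m jog '[{"dx":0,"dy":0,"dz":0.02,"wx":0,"wy":0,"wz":0,"grip":1},{"dx":0,"dy":0,"dz":0.03,"wx":0,"wy":0,"wz":0,"grip":1},{"dx":0,"dy":0,"dz":0.04,"wx":0,"wy":0,"wz":0,"grip":1},{"dx":0,"dy":0,"dz":0.04,"wx":0,"wy":0,"wz":0,"grip":1},{"dx":0,"dy":0,"dz":0.04,"wx":0,"wy":0,"wz":0,"grip":1},{"dx":0,"dy":0,"dz":0.03,"wx":0,"wy":0,"wz":0,"grip":1}]' 20
python3 -m jog '[{"dx":0.003,"dy":-0.02,"dz":0,"wx":0,"wy":0,"wz":0.04,"grip":1},{"dx":0.005,"dy":-0.044,"dz":0,"wx":0,"wy":0,"wz":0.05,"grip":1},{"dx":0.005,"dy":-0.044,"dz":0,"wx":0,"wy":0,"wz":0.05,"grip":1},{"dx":0.005,"dy":-0.044,"dz":0,"wx":0,"wy":0,"wz":0.05,"grip":1},{"dx":0.005,"dy":-0.044,"dz":0,"wx":0,"wy":0,"wz":0.05,"grip":1},{"dx":0.005,"dy":-0.044,"dz":0,"wx":0,"wy":0,"wz":0.05,"grip":1},{"dx":0.005,"dy":-0.044,"dz":0,"wx":0,"wy":0,"wz":0.05,"grip":1},{"dx":0.005,"dy":-0.044,"dz":0,"wx":0,"wy":0,"wz":0.05,"grip":1},{"dx":0.005,"dy":-0.044,"dz":0,"wx":0,"wy":0,"wz":0.05,"grip":1},{"dx":0.005,"dy":-0.044,"dz":0,"wx":0,"wy":0,"wz":0.04,"grip":1}]'
python3 -m jog '[{"dx":0,"dy":-0.015,"dz":0.02,"wx":0,"wy":0,"wz":0,"grip":1},{"dx":0,"dy":0,"dz":0,"wx":0,"wy":0,"wz":0,"grip":1},{"dx":0,"dy":0,"dz":0,"wx":0,"wy":0,"wz":0,"grip":1}]'
python3 - <<'E'
from h import *
import cv2,pickle
pickle.dump(env.get_calibration('wrist'),open('w3.pkl','wb'))
cv2.imwrite("pics/w3.png",env.grab_frame('wrist')[:,:,::-1])
E
```

```text
time_s: 4.0
ee_pos: [510.2, 126.6, 223.4]
ee_rot: [179.9, -0.1, 79.0]
force: [1.5, 0.4, -1.6]
gripper_width: 44.4
time_s: 5.0
ee_pos: [557.6, -291.1, 220.4]
ee_rot: [-180.0, -0.1, 106.6]
force: [1.0, 0.1, -0.8]
gripper_width: 44.6
time_s: 5.3
ee_pos: [557.7, -303.8, 240.4]
ee_rot: [-180.0, -0.1, 106.4]
force: [0.3, 0.2, -1.4]
gripper_width: 44.6
```

View pics/w3.png

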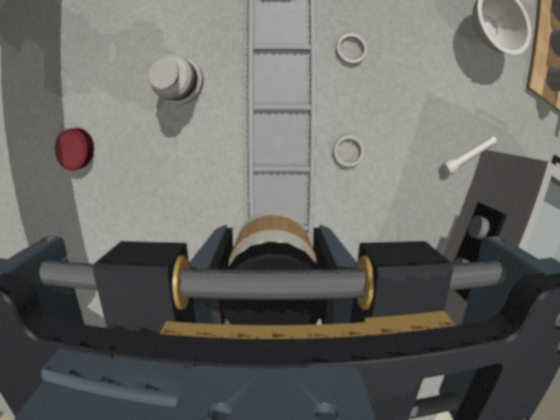

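The rack stands upright in view: webs at (280,169), (281,107) and (281,47), rails at u=249 and 312. The slim bottle hangs straight.

```bash
python3 - <<'E'
from h import *
import pickle
c=pickle.load(open('w3.pkl','rb'))
for v in (169,107,47): print(at(c,280.5,v,14,True))
for v in (190,120,47,10):
    a,b=at(c,249,v,14,True),at(c,312,v,14,True); print(a,b,(a+b)/2,np.linalg.norm(a-b))
a=at(c,280.5,169,14,True);b=at(c,280.5,47,14,True);d=(b-a)[:2];print(np.linalg.norm(d),90-np.degrees(np.arctan2(d[1],d[0])))
m=at(c,280.5,107,14,True)[:2];e=d/np.linalg.norm(d)
for k in (114,38,-38,-114):print(k,m+e*k)
E
```

```text
[ 562.5 -283.1   14. ]
[ 540.7 -210.1   14. ]
[ 519.4 -137.8   14. ]
[ 532.3 -319.5   14. ] [ 607.9 -297.2   14. ] [ 570.1 -308.3   14. ] 78.85723257865475
[ 508.6 -236.    14. ] [ 581.9 -214.    14. ] [ 545.2 -225.    14. ] 76.43135495411833
[ 482.8 -148.3   14. ] [ 555.9 -126.    14. ] [ 519.4 -137.1   14. ] 76.48096243602606
[ 468.3 -100.6   14. ] [542.5 -77.9  14. ] [505.4 -89.3  14. ] 77.55178990937826
151.5882181470767 -16.488107929753937
114 [ 508.4 -100.8]
38 [ 529.9 -173.6]
-38 [ 551.5 -246.5]
-114 [ 573.1 -319.4]
```

```bash
python3 -m jog '[{"dx":-0.01,"dy":0.04,"dz":0,"wx":0,"wy":0,"wz":0,"grip":1},{"dx":-0.01,"dy":0.04,"dz":0,"wx":0,"wy":0,"wz":0,"grip":1},{"dx":-0.01,"dy":0.04,"dz":0,"wx":0,"wy":0,"wz":0,"grip":1},{"dx":-0.01,"dy":0.04,"dz":0,"wx":0,"wy":0,"wz":0,"grip":1},{"dx":-0.01,"dy":0.04,"dz":-0.02,"wx":0,"wy":0,"wz":0,"grip":1},{"dx":0,"dy":0,"dz":-0.04,"wx":0,"wy":0,"wz":0,"grip":1},{"dx":0,"dy":0,"dz":-0.045,"wx":0,"wy":0,"wz":0,"grip":1},{"dx":0,"dy":0,"dz":-0.045,"wx":0,"wy":0,"wz":0,"grip":1},{"dx":0,"dy":0,"dz":-0.03,"wx":0,"wy":0,"wz":0,"grip":1},{"dx":0,"dy":0,"dz":-0.015,"wx":0,"wy":0,"wz":0,"grip":1}]' 20
python3 -m jog '[{"dx":0,"dy":0,"dz":-0.012,"wx":0,"wy":0,"wz":0,"grip":1},{"dx":0,"dy":0,"dz":0,"wx":0,"wy":0,"wz":0,"grip":1},{"dx":0,"dy":0,"dz":0,"wx":0,"wy":0,"wz":0,"grip":1}]' 20
python3 - <<'E'
from h import *
import cv2
cv2.imwrite("pics/s4.png",cv2.resize(env.grab_frame('scene')[200:390,120:320,::-1],None,fx=3,fy=3,interpolation=cv2.INTER_CUBIC))
E
```

```text
time_s: 6.35
ee_pos: [504.6, -102.1, 42.7]
ee_rot: [-179.7, -0.2, 106.6]
force: [-0.9, 0.5, -1.4]
gripper_width: 44.1
time_s: 6.65
ee_pos: [508.2, -104.0, 34.5]
ee_rot: [180.0, 0.0, 106.5]
force: [-1.0, -0.3, -1.3]
gripper_width: 44.6
```

View pics/s4.png

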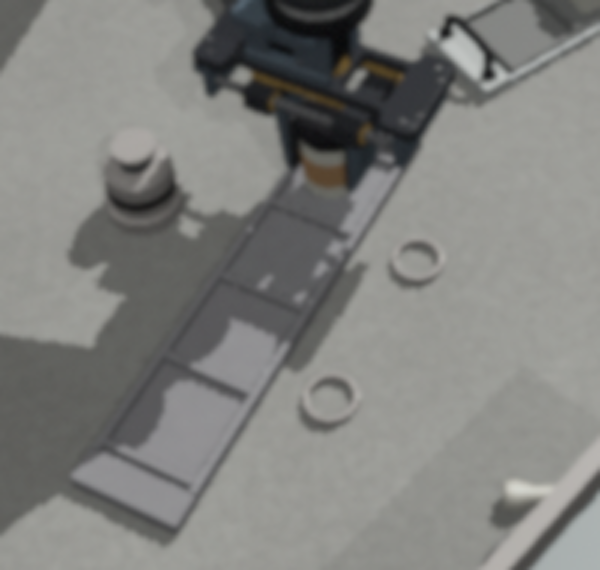

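The scene view shows the slim bottle's foot at about (325,190) in the crop, inside the place next to the grip. I'll lower it, release it and lift off.

```bash
python3 -m jog '[{"dx":0,"dy":0,"dz":-0.006,"wx":0,"wy":0,"wz":0,"grip":1},{"dx":0,"dy":0,"dz":-0.004,"wx":0,"wy":0,"wz":0,"grip":1},{"dx":0,"dy":0,"dz":-0.002,"wx":0,"wy":0,"wz":0,"grip":1},{"dx":0,"dy":0,"dz":-0.001,"wx":0,"wy":0,"wz":0,"grip":1},{"dx":0,"dy":0,"dz":-0.001,"wx":0,"wy":0,"wz":0,"grip":1},{"dx":0,"dy":0,"dz":0,"wx":0,"wy":0,"wz":0,"grip":1},{"dx":0,"dy":0,"dz":0,"wx":0,"wy":0,"wz":0,"grip":1}]' 20
```

```text
time_s: 7.4
ee_pos: [507.8, -104.5, 21.2]
ee_rot: [180.0, 0.0, 106.5]
force: [-2.4, 0.6, 8.5]
gripper_width: 44.6
```

```bash
python3 -m jog '[{"dx":0,"dy":0,"dz":0,"wx":0,"wy":0,"wz":0,"grip":0},{"dx":0,"dy":0,"dz":0,"wx":0,"wy":0,"wz":0,"grip":-1},{"dx":0,"dy":0,"dz":0,"wx":0,"wy":0,"wz":0,"grip":-1},{"dx":0,"dy":0,"dz":0,"wx":0,"wy":0,"wz":0,"grip":-1},{"dx":0,"dy":0,"dz":0,"wx":0,"wy":0,"wz":0,"grip":-1},{"dx":0,"dy":0,"dz":0,"wx":0,"wy":0,"wz":0,"grip":-1},{"dx":0,"dy":0,"dz":0.03,"wx":0,"wy":0,"wz":0,"grip":-1},{"dx":0,"dy":0,"dz":0.04,"wx":0,"wy":0,"wz":0,"grip":-1},{"dx":0,"dy":0,"dz":0.04,"wx":0,"wy":0,"wz":0,"grip":-1},{"dx":0,"dy":0,"dz":0.04,"wx":0,"wy":0,"wz":0,"grip":-1}]' 20
python3 -m jog '[{"dx":0.002,"dy":0.04,"dz":0,"wx":0,"wy":0,"wz":-0.06,"grip":-1},{"dx":0.002,"dy":0.04,"dz":0,"wx":0,"wy":0,"wz":-0.06,"grip":-1},{"dx":0.002,"dy":0.04,"dz":0,"wx":0,"wy":0,"wz":-0.06,"grip":-1},{"dx":0.002,"dy":0.04,"dz":0,"wx":0,"wy":0,"wz":-0.06,"grip":-1},{"dx":0.002,"dy":0.04,"dz":0,"wx":0,"wy":0,"wz":-0.06,"grip":-1},{"dx":0.002,"dy":0.04,"dz":0,"wx":0,"wy":0,"wz":-0.06,"grip":-1},{"dx":0.002,"dy":0.04,"dz":0,"wx":0,"wy":0,"wz":-0.06,"grip":-1},{"dx":0.001,"dy":0.028,"dz":0,"wx":0,"wy":0,"wz":-0.06,"grip":-1},{"dx":0,"dy":0,"dz":0,"wx":0,"wy":0,"wz":0,"grip":-1},{"dx":0,"dy":0,"dz":0,"wx":0,"wy":0,"wz":0,"grip":-1}]' 20
python3 - <<'E'
from h import *
import cv2,pickle
pickle.dump(env.get_calibration('wrist'),open('w5.pkl','wb'))
w=env.grab_frame('wrist');t=env.grab_frame('top')
t=cv2.resize(t[163:233,302:435],None,fx=4.2,fy=4.2,interpolation=cv2.INTER_CUBIC)
o=np.zeros((560,560,3),np.uint8);o[:260]=w[:260];o[260:554,:559]=t
cv2.imwrite("pics/w5.png",o[:,:,::-1])
E
```

```text
time_s: 8.4
ee_pos: [507.7, -104.4, 171.4]
ee_rot: [-180.0, -0.0, 106.5]
force: [0.4, -0.4, -0.4]
gripper_width: 91.3
time_s: 9.4
ee_pos: [522.6, 203.7, 169.7]
ee_rot: [-180.0, 0.1, 79.1]
force: [0.2, 0.0, -0.1]
gripper_width: 91.2
```

View pics/w5.png

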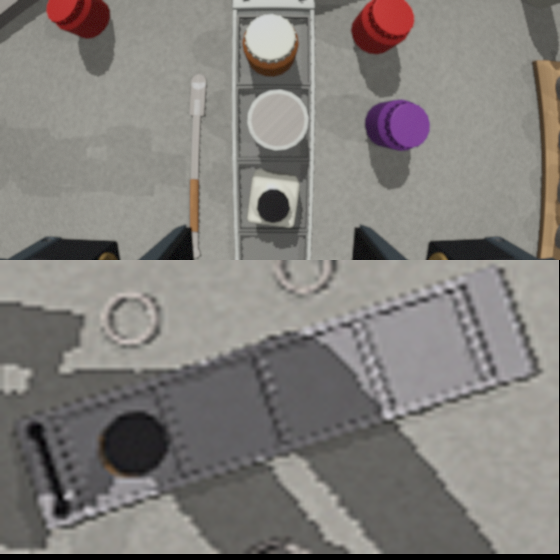

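Slim stands in the first place (cap at (134,445) in the lower crop). Wrist view: amber cap (270,37), tin (278,120), square cap (273,206), the last tilted a few degrees from the rails.

```bash
python3 - <<'E'
from h import *
import pickle
c=pickle.load(open('w5.pkl','rb'))
for n,u,v,z in [('sq',273,206,72),('tin',278,120,64),('amber',270,37,74)]: print(n,at(c,u,v,z,True))
print(at(env.get_calibration('top'),134/4.2+302,(445-260)/4.2+163,76))
E
```

```text
sq [524.  207.4  72. ]
tin [541.9 278.   64. ]
amber [548.6 347.8  74. ]
[ 503.2 -103.    76. ]
```

```bash
python3 -m jog '[{"dx":0.0005,"dy":0.002,"dz":-0.03,"wx":0,"wy":0,"wz":-0.07,"grip":-1},{"dx":0,"dy":0,"dz":-0.045,"wx":0,"wy":0,"wz":0,"grip":-1},{"dx":0,"dy":0,"dz":-0.04,"wx":0,"wy":0,"wz":0,"grip":-1},{"dx":0,"dy":0,"dz":-0.024,"wx":0,"wy":0,"wz":0,"grip":-1},{"dx":0,"dy":0,"dz":-0.01,"wx":0,"wy":0,"wz":0,"grip":-1},{"dx":0,"dy":0,"dz":0,"wx":0,"wy":0,"wz":0,"grip":-1},{"dx":0,"dy":0,"dz":0,"wx":0,"wy":0,"wz":0,"grip":0},{"dx":0,"dy":0,"dz":0,"wx":0,"wy":0,"wz":0,"grip":0},{"dx":0,"dy":0,"dz":0,"wx":0,"wy":0,"wz":0,"grip":0.3},{"dx":0,"dy":0,"dz":0,"wx":0,"wy":0,"wz":0,"grip":1}]' 20
python3 -m jog '[{"dx":0,"dy":0,"dz":0,"wx":0,"wy":0,"wz":0,"grip":1},{"dx":0,"dy":0,"dz":0,"wx":0,"wy":0,"wz":0,"grip":1},{"dx":0,"dy":0,"dz":0,"wx":0,"wy":0,"wz":0,"grip":1},{"dx":0,"dy":0,"dz":0,"wx":0,"wy":0,"wz":0,"grip":1}]' 20
```

```text
time_s: 10.5
ee_pos: [524.0, 205.7, 21.9]
ee_rot: [179.9, -0.1, 75.0]
force: [-0.6, 0.4, 0.1]
gripper_width: 62.0
time_s: 10.9
ee_pos: [523.4, 205.6, 21.2]
ee_rot: [180.0, -0.0, 75.0]
force: [-1.0, 0.9, 2.2]
gripper_width: 45.2
```

```bash
python3 -m jog '[{"dx":0,"dy":0,"dz":0,"wx":0,"wy":0,"wz":0,"grip":1},{"dx":0,"dy":0,"dz":0.02,"wx":0,"wy":0,"wz":0,"grip":1},{"dx":0,"dy":0,"dz":0.03,"wx":0,"wy":0,"wz":0,"grip":1},{"dx":0,"dy":0,"dz":0.04,"wx":0,"wy":0,"wz":0,"grip":1},{"dx":0,"dy":0,"dz":0.04,"wx":0,"wy":0,"wz":0,"grip":1},{"dx":0,"dy":0,"dz":0.02,"wx":0,"wy":0,"wz":0,"grip":1}]' 20
python3 -m jog '[{"dx":0.0007,"dy":-0.0383,"dz":0,"wx":0,"wy":0,"wz":0.055,"grip":1},{"dx":0.0007,"dy":-0.0383,"dz":0,"wx":0,"wy":0,"wz":0.055,"grip":1},{"dx":0.0007,"dy":-0.0383,"dz":0,"wx":0,"wy":0,"wz":0.055,"grip":1},{"dx":0.0007,"dy":-0.0383,"dz":0,"wx":0,"wy":0,"wz":0.055,"grip":1},{"dx":0.0007,"dy":-0.0383,"dz":0,"wx":0,"wy":0,"wz":0.055,"grip":1},{"dx":0.0007,"dy":-0.0383,"dz":0,"wx":0,"wy":0,"wz":0.055,"grip":1},{"dx":0.0007,"dy":-0.0383,"dz":0,"wx":0,"wy":0,"wz":0.055,"grip":1},{"dx":0.0007,"dy":-0.0383,"dz":0,"wx":0,"wy":0,"wz":0.055,"grip":1},{"dx":0.0007,"dy":-0.0383,"dz":0,"wx":0,"wy":0,"wz":0.055,"grip":1},{"dx":0.0007,"dy":-0.0383,"dz":0,"wx":0,"wy":0,"wz":0.055,"grip":1}]' 20
python3 -m jog '[{"dx":0,"dy":0,"dz":0,"wx":0,"wy":0,"wz":0,"grip":1},{"dx":0,"dy":0,"dz":0,"wx":0,"wy":0,"wz":0,"grip":1},{"dx":0,"dy":0,"dz":-0.03,"wx":0,"wy":0,"wz":0,"grip":1},{"dx":0,"dy":0,"dz":-0.04,"wx":0,"wy":0,"wz":0,"grip":1},{"dx":0,"dy":0,"dz":-0.04,"wx":0,"wy":0,"wz":0,"grip":1},{"dx":0,"dy":0,"dz":-0.02,"wx":0,"wy":0,"wz":0,"grip":1},{"dx":0,"dy":0,"dz":-0.006,"wx":0,"wy":0,"wz":0,"grip":1},{"dx":0,"dy":0,"dz":0,"wx":0,"wy":0,"wz":0,"grip":1},{"dx":0,"dy":0,"dz":0,"wx":0,"wy":0,"wz":0,"grip":1}]' 20
python3 - <<'E'
from h import *
import cv2
cv2.imwrite("pics/s6.png",cv2.resize(env.grab_frame('scene')[200:390,120:320,::-1],None,fx=3,fy=3,interpolation=cv2.INTER_CUBIC))
E
```

```text
time_s: 11.5
ee_pos: [524.8, 206.0, 174.3]
ee_rot: [179.8, -0.2, 75.0]
force: [0.8, 0.5, -1.0]
gripper_width: 45.1
time_s: 12.5
ee_pos: [530.1, -179.0, 170.5]
ee_rot: [-180.0, -0.0, 106.6]
force: [0.4, 0.1, -1.7]
gripper_width: 43.9
time_s: 13.4
ee_pos: [531.6, -177.2, 36.2]
ee_rot: [179.9, 0.1, 106.5]
force: [0.3, -0.4, -1.1]
gripper_width: 44.2
```

View pics/s6.png

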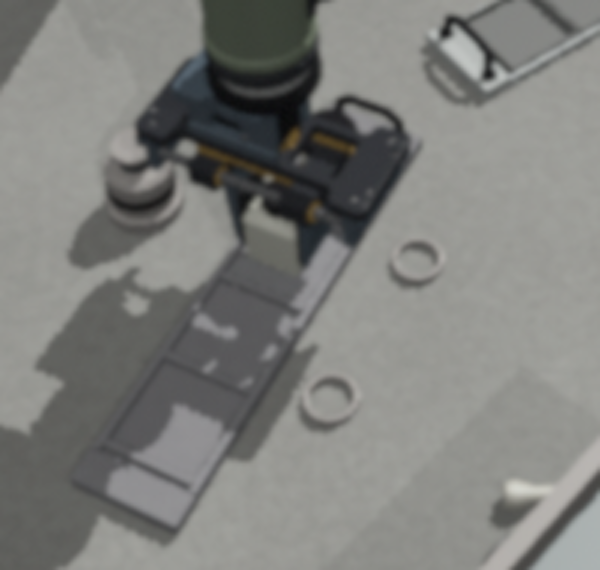

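The scene crop shows the square bottle upright over place 2, foot at about (272,265), well inside. The grey knob weight at (140,170) is close to the gripper, so I'll check its clearance before opening.

```bash
python3 - <<'E'
from h import *
t,s=env.get_calibration('top'),env.get_calibration('scene')
print('top cap',at(t,369,238,60)); 
# triangulate cap: scene crop (130,145)
o1,d1=ray(t,369,238);o2,d2=ray(s,120+130/3,200+150/3)
A=np.c_[d1,-d2];k=np.linalg.lstsq(A,o2-o1,rcond=None)[0];print(o1+d1*k[0],o2+d2*k[1])
print('base',at(s,120+143/3,200+212/3,2), at(t,371,240,10))
for p in [(508,-104),(530.5,-177.5),(552,-250.5),(573.5,-324)]: print(np.array(p)-59*np.array([np.cos(.288),np.sin(.288)]))
E
```

```text
top cap [ 410.7 -203.6   60. ]
[ 410.8 -203.2   62.3] [ 403.8 -211.    64. ]
base [ 413.6 -217.3    2. ] [ 403.1 -218.8   10. ]
[ 451.4 -120.8]
[ 473.9 -194.3]
[ 495.4 -267.3]
[ 516.9 -340.8]
```

```bash
python3 -m jog '[{"dx":0,"dy":0,"dz":-0.007,"wx":0,"wy":0,"wz":0,"grip":1},{"dx":0,"dy":0,"dz":-0.003,"wx":0,"wy":0,"wz":0,"grip":1},{"dx":0,"dy":0,"dz":-0.002,"wx":0,"wy":0,"wz":0,"grip":1},{"dx":0,"dy":0,"dz":-0.001,"wx":0,"wy":0,"wz":0,"grip":1},{"dx":0,"dy":0,"dz":-0.0015,"wx":0,"wy":0,"wz":0,"grip":1},{"dx":0,"dy":0,"dz":0,"wx":0,"wy":0,"wz":0,"grip":1},{"dx":0,"dy":0,"dz":0,"wx":0,"wy":0,"wz":0,"grip":1}]' 20
```

```text
time_s: 14.15
ee_pos: [530.5, -177.5, 21.2]
ee_rot: [180.0, 0.0, 106.5]
force: [-2.0, 0.3, 5.4]
gripper_width: 43.9
```

```bash
python3 -m jog '[{"dx":0,"dy":0,"dz":0,"wx":0,"wy":0,"wz":0,"grip":0},{"dx":0,"dy":0,"dz":0,"wx":0,"wy":0,"wz":0,"grip":-1},{"dx":0,"dy":0,"dz":0,"wx":0,"wy":0,"wz":0,"grip":-1},{"dx":0,"dy":0,"dz":0,"wx":0,"wy":0,"wz":0,"grip":-1},{"dx":0,"dy":0,"dz":0,"wx":0,"wy":0,"wz":0,"grip":-1},{"dx":0,"dy":0,"dz":0,"wx":0,"wy":0,"wz":0,"grip":-1},{"dx":0,"dy":0,"dz":0.03,"wx":0,"wy":0,"wz":0,"grip":-1},{"dx":0,"dy":0,"dz":0.04,"wx":0,"wy":0,"wz":0,"grip":-1},{"dx":0,"dy":0,"dz":0.04,"wx":0,"wy":0,"wz":0,"grip":-1},{"dx":0,"dy":0,"dz":0.04,"wx":0,"wy":0,"wz":0,"grip":-1}]' 20
python3 -m jog '[{"dx":0.001,"dy":0.042,"dz":0,"wx":0,"wy":0,"wz":-0.048,"grip":-1},{"dx":0.001,"dy":0.046,"dz":0,"wx":0,"wy":0,"wz":-0.048,"grip":-1},{"dx":0.001,"dy":0.046,"dz":0,"wx":0,"wy":0,"wz":-0.048,"grip":-1},{"dx":0.001,"dy":0.046,"dz":0,"wx":0,"wy":0,"wz":-0.048,"grip":-1},{"dx":0.001,"dy":0.046,"dz":0,"wx":0,"wy":0,"wz":-0.048,"grip":-1},{"dx":0.001,"dy":0.046,"dz":0,"wx":0,"wy":0,"wz":-0.048,"grip":-1},{"dx":0.001,"dy":0.046,"dz":0,"wx":0,"wy":0,"wz":-0.048,"grip":-1},{"dx":0.001,"dy":0.046,"dz":0,"wx":0,"wy":0,"wz":-0.048,"grip":-1},{"dx":0.001,"dy":0.046,"dz":0,"wx":0,"wy":0,"wz":-0.048,"grip":-1},{"dx":0.001,"dy":0.044,"dz":0,"wx":0,"wy":0,"wz":-0.048,"grip":-1}]' 20
python3 -m jog '[{"dx":0,"dy":0,"dz":0,"wx":0,"wy":0,"wz":0,"grip":-1},{"dx":0,"dy":0,"dz":0,"wx":0,"wy":0,"wz":0,"grip":-1}]'
```

```text
time_s: 15.15
ee_pos: [530.2, -177.4, 172.0]
ee_rot: [-180.0, -0.0, 106.5]
force: [0.9, -0.3, -0.3]
gripper_width: 91.2
time_s: 16.15
ee_pos: [540.1, 278.6, 170.5]
ee_rot: [180.0, 0.0, 78.9]
force: [-0.2, 0.4, 0.6]
gripper_width: 91.1
time_s: 16.35
ee_pos: [540.0, 277.1, 170.0]
ee_rot: [-180.0, 0.1, 79.1]
force: [-0.2, 0.6, -0.0]
gripper_width: 91.5
```

```bash
python3 -m jog '[{"dx":0.001,"dy":0,"dz":-0.03,"wx":0,"wy":0,"wz":0,"grip":-1},{"dx":0,"dy":0,"dz":-0.045,"wx":0,"wy":0,"wz":0,"grip":-1},{"dx":0,"dy":0,"dz":-0.04,"wx":0,"wy":0,"wz":0,"grip":-1},{"dx":0,"dy":0,"dz":-0.024,"wx":0,"wy":0,"wz":0,"grip":-1},{"dx":0,"dy":0,"dz":-0.01,"wx":0,"wy":0,"wz":0,"grip":-1},{"dx":0,"dy":0,"dz":0,"wx":0,"wy":0,"wz":0,"grip":-1},{"dx":0,"dy":0,"dz":0,"wx":0,"wy":0,"wz":0,"grip":0},{"dx":0,"dy":0,"dz":0,"wx":0,"wy":0,"wz":0,"grip":0},{"dx":0,"dy":0,"dz":0,"wx":0,"wy":0,"wz":0,"grip":0.3},{"dx":0,"dy":0,"dz":0,"wx":0,"wy":0,"wz":0,"grip":1}]' 25
python3 -m jog '[{"dx":0,"dy":0,"dz":0,"wx":0,"wy":0,"wz":0,"grip":1},{"dx":0,"dy":0,"dz":0,"wx":0,"wy":0,"wz":0,"grip":1},{"dx":0,"dy":0,"dz":0,"wx":0,"wy":0,"wz":0,"grip":1},{"dx":0,"dy":0,"dz":0,"wx":0,"wy":0,"wz":0,"grip":1},{"dx":0,"dy":0,"dz":0,"wx":0,"wy":0,"wz":0,"grip":1}]' 25
```

```text
time_s: 17.35
ee_pos: [541.9, 276.8, 22.5]
ee_rot: [179.9, -0.1, 79.0]
force: [-1.1, 1.2, 0.3]
gripper_width: 61.7
time_s: 17.85
ee_pos: [541.5, 276.7, 21.9]
ee_rot: [180.0, -0.0, 79.0]
force: [-1.7, -0.3, 5.2]
gripper_width: 51.8
```

```bash
python3 -m jog '[{"dx":0,"dy":0,"dz":0.02,"wx":0,"wy":0,"wz":0,"grip":1},{"dx":0,"dy":0,"dz":0.03,"wx":0,"wy":0,"wz":0,"grip":1},{"dx":0,"dy":0,"dz":0.04,"wx":0,"wy":0,"wz":0,"grip":1},{"dx":0,"dy":0,"dz":0.04,"wx":0,"wy":0,"wz":0,"grip":1},{"dx":0,"dy":0,"dz":0.02,"wx":0,"wy":0,"wz":0,"grip":1},{"dx":0,"dy":-0.025,"dz":0,"wx":0,"wy":0,"wz":0.04,"grip":1},{"dx":0.001,"dy":-0.042,"dz":0,"wx":0,"wy":0,"wz":0.04,"grip":1},{"dx":0.001,"dy":-0.042,"dz":0,"wx":0,"wy":0,"wz":0.04,"grip":1},{"dx":0.001,"dy":-0.042,"dz":0,"wx":0,"wy":0,"wz":0.04,"grip":1},{"dx":0.001,"dy":-0.042,"dz":0,"wx":0,"wy":0,"wz":0.04,"grip":1}]' 25
python3 -m jog '[{"dx":0.001,"dy":-0.042,"dz":0,"wx":0,"wy":0,"wz":0.04,"grip":1},{"dx":0.001,"dy":-0.042,"dz":0,"wx":0,"wy":0,"wz":0.04,"grip":1},{"dx":0.001,"dy":-0.042,"dz":0,"wx":0,"wy":0,"wz":0.04,"grip":1},{"dx":0.001,"dy":-0.042,"dz":0,"wx":0,"wy":0,"wz":0.04,"grip":1},{"dx":0.001,"dy":-0.042,"dz":0,"wx":0,"wy":0,"wz":0.04,"grip":1},{"dx":0.001,"dy":-0.042,"dz":0,"wx":0,"wy":0,"wz":0.04,"grip":1},{"dx":0.001,"dy":-0.042,"dz":0,"wx":0,"wy":0,"wz":0.04,"grip":1},{"dx":0,"dy":-0.04,"dz":0,"wx":0,"wy":0,"wz":0,"grip":1},{"dx":0,"dy":0,"dz":0,"wx":0,"wy":0,"wz":0,"grip":1},{"dx":0,"dy":0,"dz":0,"wx":0,"wy":0,"wz":0,"grip":1}]' 25
python3 - <<'E'
from h import *
import cv2,pickle
pickle.dump(env.get_calibration('wrist'),open('w7.pkl','wb'))
cv2.imwrite("pics/w7.png",env.grab_frame('wrist')[:,:,::-1])
E
```

```text
time_s: 18.85
ee_pos: [544.9, 81.9, 170.6]
ee_rot: [-179.9, 0.0, 90.6]
force: [0.5, -0.2, -2.2]
gripper_width: 51.8
time_s: 19.85
ee_pos: [551.8, -251.0, 170.2]
ee_rot: [-179.9, -0.1, 106.4]
force: [-0.6, 0.2, -1.2]
gripper_width: 51.8
```

View pics/w7.png

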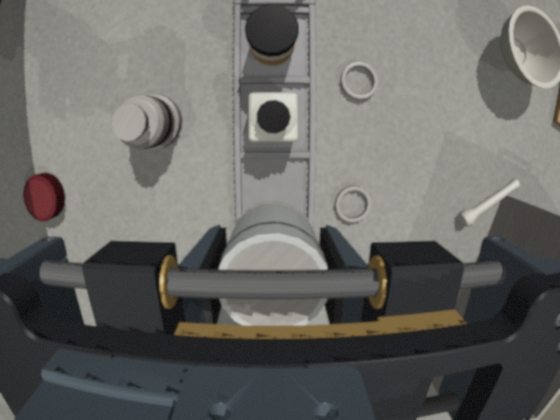

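The wrist view shows slim (270,33) and square (273,116) upright in places 1 and 2, webs at (274,156) and about (274,82), and the tin held straight over place 3.

```bash
python3 - <<'E'
from h import *
import pickle
c=pickle.load(open('w7.pkl','rb'))
e=np.array([-np.sin(.288),np.cos(.288)])
for v in (156,82):
    print(at(c,274,v,14,True), (at(c,235,v,14,True)+at(c,314,v,14,True))/2)
print('sq',at(c,273,116,72,True))
w=at(c,274,156,14,True)[:2];print('p3',w-38*e,'p4',w-114*e)
E
```

```text
[ 542.1 -210.9   14. ] [ 542.5 -210.5   14. ]
[ 521. -139.   14.] [ 521.3 -138.2   14. ]
sq [ 530.3 -174.2   72. ]
p3 [ 552.9 -247.4] p4 [ 574.5 -320.2]
```

```bash
python3 -m jog '[{"dx":0.001,"dy":0.0005,"dz":-0.03,"wx":0,"wy":0,"wz":0,"grip":1},{"dx":0,"dy":0,"dz":-0.04,"wx":0,"wy":0,"wz":0,"grip":1},{"dx":0,"dy":0,"dz":-0.04,"wx":0,"wy":0,"wz":0,"grip":1},{"dx":0,"dy":0,"dz":-0.02,"wx":0,"wy":0,"wz":0,"grip":1},{"dx":0,"dy":0,"dz":-0.005,"wx":0,"wy":0,"wz":0,"grip":1},{"dx":0,"dy":0,"dz":-0.005,"wx":0,"wy":0,"wz":0,"grip":1},{"dx":0,"dy":0,"dz":-0.003,"wx":0,"wy":0,"wz":0,"grip":1},{"dx":0,"dy":0,"dz":-0.003,"wx":0,"wy":0,"wz":0,"grip":1},{"dx":0,"dy":0,"dz":-0.001,"wx":0,"wy":0,"wz":0,"grip":1},{"dx":0,"dy":0,"dz":0,"wx":0,"wy":0,"wz":0,"grip":1}]' 25
python3 -m jog '[{"dx":0,"dy":0,"dz":-0.001,"wx":0,"wy":0,"wz":0,"grip":1},{"dx":0,"dy":0,"dz":-0.001,"wx":0,"wy":0,"wz":0,"grip":1},{"dx":0,"dy":0,"dz":0,"wx":0,"wy":0,"wz":0,"grip":1},{"dx":0,"dy":0,"dz":0,"wx":0,"wy":0,"wz":0,"grip":1}]' 25
```

```text
time_s: 20.9
ee_pos: [553.7, -250.1, 25.0]
ee_rot: [180.0, 0.0, 106.5]
force: [-0.1, -0.2, -1.0]
gripper_width: 51.3
time_s: 21.3
ee_pos: [553.5, -250.0, 22.5]
ee_rot: [180.0, 0.0, 106.5]
force: [0.3, -1.4, -1.3]
gripper_width: 51.5
```

```bash
python3 -m jog '[{"dx":0,"dy":0,"dz":-0.0008,"wx":0,"wy":0,"wz":0,"grip":1},{"dx":0,"dy":0,"dz":-0.0007,"wx":0,"wy":0,"wz":0,"grip":1},{"dx":0,"dy":0,"dz":0,"wx":0,"wy":0,"wz":0,"grip":1},{"dx":0,"dy":0,"dz":0,"wx":0,"wy":0,"wz":0,"grip":1}]' 25
```

```text
time_s: 21.7
ee_pos: [553.6, -250.1, 21.9]
ee_rot: [180.0, 0.0, 106.5]
force: [-1.4, 0.8, 5.0]
gripper_width: 52.0
```

```bash
python3 - <<'E'
from h import *
t=env.get_calibration('top');print(at(t,180,161,70),at(t,182,162,5));import pickle
c=pickle.load(open('w5.pkl','rb'));print(at(c,384,18,70,True))
E
python3 -m jog '[{"dx":0,"dy":0,"dz":0,"wx":0,"wy":0,"wz":0,"grip":0},{"dx":0,"dy":0,"dz":0,"wx":0,"wy":0,"wz":0,"grip":-1},{"dx":0,"dy":0,"dz":0,"wx":0,"wy":0,"wz":0,"grip":-1},{"dx":0,"dy":0,"dz":0,"wx":0,"wy":0,"wz":0,"grip":-1},{"dx":0,"dy":0,"dz":0,"wx":0,"wy":0,"wz":0,"grip":-1},{"dx":0,"dy":0,"dz":0,"wx":0,"wy":0,"wz":0,"grip":-1},{"dx":0,"dy":0,"dz":0.03,"wx":0,"wy":0,"wz":0,"grip":-1},{"dx":0,"dy":0,"dz":0.04,"wx":0,"wy":0,"wz":0,"grip":-1},{"dx":0,"dy":0,"dz":0.04,"wx":0,"wy":0,"wz":0,"grip":-1},{"dx":0,"dy":0,"dz":0.04,"wx":0,"wy":0,"wz":0,"grip":-1}]' 20
python3 -m jog '[{"dx":0,"dy":0.042,"dz":0,"wx":0,"wy":0,"wz":-0.04,"grip":-1},{"dx":0,"dy":0.045,"dz":0,"wx":0,"wy":0,"wz":-0.04,"grip":-1},{"dx":0,"dy":0.045,"dz":0,"wx":0,"wy":0,"wz":-0.04,"grip":-1},{"dx":0,"dy":0.045,"dz":0,"wx":0,"wy":0,"wz":-0.04,"grip":-1},{"dx":0,"dy":0.045,"dz":0,"wx":0,"wy":0,"wz":-0.04,"grip":-1},{"dx":0,"dy":0.045,"dz":0,"wx":0,"wy":0,"wz":-0.04,"grip":-1},{"dx":0,"dy":0.045,"dz":0,"wx":0,"wy":0,"wz":-0.04,"grip":-1},{"dx":0,"dy":0.045,"dz":0,"wx":0,"wy":0,"wz":-0.04,"grip":-1},{"dx":0,"dy":0.045,"dz":0,"wx":0,"wy":0,"wz":-0.04,"grip":-1},{"dx":0,"dy":0.045,"dz":0,"wx":0,"wy":0,"wz":-0.04,"grip":-1}]'
python3 -m jog '[{"dx":-0.003,"dy":0.045,"dz":0,"wx":0,"wy":0,"wz":-0.04,"grip":-1},{"dx":-0.003,"dy":0.035,"dz":0,"wx":0,"wy":0,"wz":-0.04,"grip":-1},{"dx":0,"dy":0,"dz":0,"wx":0,"wy":0,"wz":0,"grip":-1},{"dx":0,"dy":0,"dz":0,"wx":0,"wy":0,"wz":0,"grip":-1}]'
python3 - <<'E'
from h import *
import cv2,pickle
pickle.dump(env.get_calibration('wrist'),open('w8.pkl','wb'))
w=env.grab_frame('wrist');t=env.grab_frame('top')
t=cv2.resize(t[163:233,302:435],None,fx=4.2,fy=4.2,interpolation=cv2.INTER_CUBIC)
o=np.zeros((560,560,3),np.uint8);o[:260]=w[:260];o[260:554,:559]=t
cv2.imwrite("pics/w8.png",o[:,:,::-1])
E
```

```text
[653.5 346.8  70. ] [662.4 360.2   5. ]
[650.2 353.9  70. ]
time_s: 22.7
ee_pos: [553.2, -249.9, 172.4]
ee_rot: [-180.0, -0.0, 106.5]
force: [0.7, -0.2, -0.5]
gripper_width: 91.2
time_s: 23.7
ee_pos: [553.2, 198.9, 171.0]
ee_rot: [180.0, 0.0, 83.5]
force: [0.5, 0.2, 0.5]
gripper_width: 90.9
time_s: 24.1
ee_pos: [547.1, 277.4, 170.6]
ee_rot: [-180.0, 0.1, 79.1]
force: [-0.7, -0.5, 0.2]
gripper_width: 91.2
```

View pics/w8.png

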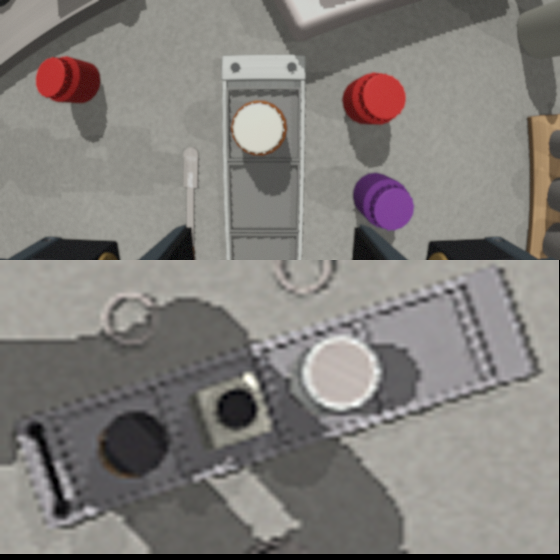

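Slim, square and tin stand in places 1–3 in order. The last jar, with its white cap at (258,127) in the carrier, has an amber rim; the red (375,97) and purple (383,202) ones stay.

```bash
python3 - <<'E'
from h import *
import pickle
c=pickle.load(open('w8.pkl','rb'));print(at(c,258,127,74,True))
E
```

```text
[549.1 349.1  74. ]
```

```bash
python3 -m jog '[{"dx":0.0005,"dy":0.035,"dz":0,"wx":0,"wy":0,"wz":0,"grip":-1},{"dx":0.0005,"dy":0.0345,"dz":0,"wx":0,"wy":0,"wz":0,"grip":-1},{"dx":0,"dy":0,"dz":-0.03,"wx":0,"wy":0,"wz":0,"grip":-1},{"dx":0,"dy":0,"dz":-0.045,"wx":0,"wy":0,"wz":0,"grip":-1},{"dx":0,"dy":0,"dz":-0.04,"wx":0,"wy":0,"wz":0,"grip":-1},{"dx":0,"dy":0,"dz":-0.025,"wx":0,"wy":0,"wz":0,"grip":-1},{"dx":0,"dy":0,"dz":-0.010,"wx":0,"wy":0,"wz":0,"grip":-1},{"dx":0,"dy":0,"dz":0,"wx":0,"wy":0,"wz":0,"grip":-1},{"dx":0,"dy":0,"dz":0,"wx":0,"wy":0,"wz":0,"grip":0},{"dx":0,"dy":0,"dz":0,"wx":0,"wy":0,"wz":0,"grip":0}]' 25
python3 -m jog '[{"dx":0,"dy":0,"dz":0,"wx":0,"wy":0,"wz":0,"grip":0.3},{"dx":0,"dy":0,"dz":0,"wx":0,"wy":0,"wz":0,"grip":1},{"dx":0,"dy":0,"dz":0,"wx":0,"wy":0,"wz":0,"grip":1},{"dx":0,"dy":0,"dz":0,"wx":0,"wy":0,"wz":0,"grip":1},{"dx":0,"dy":0,"dz":0,"wx":0,"wy":0,"wz":0,"grip":1},{"dx":0,"dy":0,"dz":0,"wx":0,"wy":0,"wz":0,"grip":1},{"dx":0,"dy":0,"dz":0,"wx":0,"wy":0,"wz":0,"grip":1}]' 25
```

```text
time_s: 25.2
ee_pos: [549.8, 346.9, 23.1]
ee_rot: [179.8, -0.1, 78.9]
force: [0.6, -0.8, -0.6]
gripper_width: 77.8
time_s: 25.9
ee_pos: [548.5, 346.7, 21.4]
ee_rot: [180.0, -0.0, 79.0]
force: [-0.7, 0.5, 4.0]
gripper_width: 49.6
```

```bash
python3 -m jog '[{"dx":0,"dy":0,"dz":0.02,"wx":0,"wy":0,"wz":0,"grip":1},{"dx":0,"dy":0,"dz":0.03,"wx":0,"wy":0,"wz":0,"grip":1},{"dx":0,"dy":0,"dz":0.04,"wx":0,"wy":0,"wz":0,"grip":1},{"dx":0,"dy":0,"dz":0.04,"wx":0,"wy":0,"wz":0,"grip":1},{"dx":0,"dy":0,"dz":0.02,"wx":0,"wy":0,"wz":0,"grip":1},{"dx":0,"dy":-0.025,"dz":0,"wx":0,"wy":0,"wz":0.03,"grip":1},{"dx":0.002,"dy":-0.043,"dz":0,"wx":0,"wy":0,"wz":0.03,"grip":1},{"dx":0.002,"dy":-0.043,"dz":0,"wx":0,"wy":0,"wz":0.03,"grip":1},{"dx":0.002,"dy":-0.043,"dz":0,"wx":0,"wy":0,"wz":0.03,"grip":1},{"dx":0.002,"dy":-0.043,"dz":0,"wx":0,"wy":0,"wz":0.03,"grip":1}]' 25
python3 -m jog '[{"dx":0.002,"dy":-0.043,"dz":0,"wx":0,"wy":0,"wz":0.03,"grip":1},{"dx":0.002,"dy":-0.043,"dz":0,"wx":0,"wy":0,"wz":0.03,"grip":1},{"dx":0.002,"dy":-0.043,"dz":0,"wx":0,"wy":0,"wz":0.03,"grip":1},{"dx":0.002,"dy":-0.043,"dz":0,"wx":0,"wy":0,"wz":0.03,"grip":1},{"dx":0.002,"dy":-0.043,"dz":0,"wx":0,"wy":0,"wz":0.03,"grip":1},{"dx":0.002,"dy":-0.043,"dz":0,"wx":0,"wy":0,"wz":0.03,"grip":1},{"dx":0.002,"dy":-0.043,"dz":0,"wx":0,"wy":0,"wz":0.03,"grip":1},{"dx":0.002,"dy":-0.043,"dz":0,"wx":0,"wy":0,"wz":0.03,"grip":1},{"dx":0.002,"dy":-0.043,"dz":0,"wx":0,"wy":0,"wz":0.03,"grip":1},{"dx":0,"dy":-0.043,"dz":0,"wx":0,"wy":0,"wz":0.03,"grip":1}]' 25
python3 -m jog '[{"dx":0,"dy":-0.043,"dz":0,"wx":0,"wy":0,"wz":0.03,"grip":1},{"dx":0,"dy":0,"dz":0,"wx":0,"wy":0,"wz":0,"grip":1},{"dx":0,"dy":0,"dz":0,"wx":0,"wy":0,"wz":0,"grip":1}]' 25
```

```text
time_s: 26.9
ee_pos: [556.0, 147.8, 170.2]
ee_rot: [-180.0, 0.0, 87.7]
force: [0.3, -0.5, -2.5]
gripper_width: 49.5
time_s: 27.9
ee_pos: [574.1, -282.2, 170.1]
ee_rot: [-180.0, -0.0, 104.8]
force: [0.5, 0.5, -1.4]
gripper_width: 49.8
time_s: 28.2
ee_pos: [573.8, -324.0, 169.7]
ee_rot: [-179.9, -0.1, 106.3]
force: [0.1, 0.1, -1.7]
gripper_width: 49.7
```

```bash
python3 -m jog '[{"dx":0.0005,"dy":0.001,"dz":-0.03,"wx":0,"wy":0,"wz":0,"grip":1},{"dx":0,"dy":0,"dz":-0.04,"wx":0,"wy":0,"wz":0,"grip":1},{"dx":0,"dy":0,"dz":-0.04,"wx":0,"wy":0,"wz":0,"grip":1},{"dx":0,"dy":0,"dz":-0.02,"wx":0,"wy":0,"wz":0,"grip":1},{"dx":0,"dy":0,"dz":-0.005,"wx":0,"wy":0,"wz":0,"grip":1},{"dx":0,"dy":0,"dz":-0.005,"wx":0,"wy":0,"wz":0,"grip":1},{"dx":0,"dy":0,"dz":-0.003,"wx":0,"wy":0,"wz":0,"grip":1},{"dx":0,"dy":0,"dz":-0.003,"wx":0,"wy":0,"wz":0,"grip":1},{"dx":0,"dy":0,"dz":0,"wx":0,"wy":0,"wz":0,"grip":1},{"dx":0,"dy":0,"dz":0,"wx":0,"wy":0,"wz":0,"grip":1}]' 25
python3 - <<'E'
from h import *
import cv2
cv2.imwrite("pics/s9.png",cv2.resize(env.grab_frame('scene')[200:390,120:320,::-1],None,fx=3,fy=3,interpolation=cv2.INTER_CUBIC))
E
```

```text
time_s: 29.2
ee_pos: [575.3, -322.7, 25.7]
ee_rot: [179.9, 0.1, 106.5]
force: [-0.5, -0.8, -1.4]
gripper_width: 49.5
```

View pics/s9.png

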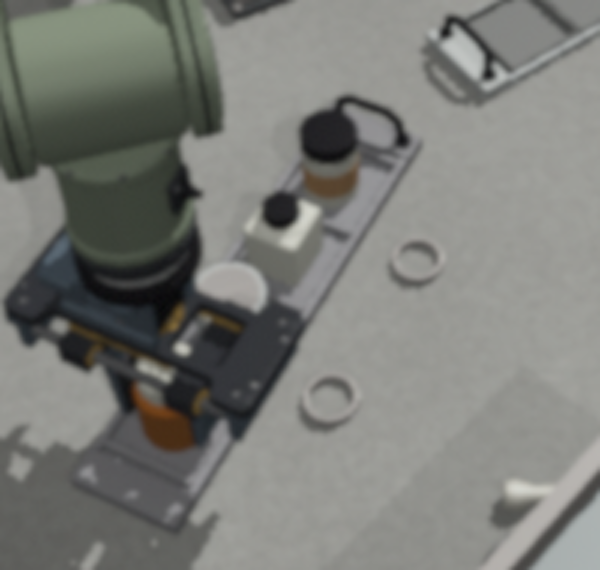

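The amber jar is upright over place 4, foot at about (172,445), clear of the end web. I'll lower it to contact.

```bash
python3 -m jog '[{"dx":0,"dy":0,"dz":-0.002,"wx":0,"wy":0,"wz":0,"grip":1},{"dx":0,"dy":0,"dz":-0.001,"wx":0,"wy":0,"wz":0,"grip":1},{"dx":0,"dy":0,"dz":-0.001,"wx":0,"wy":0,"wz":0,"grip":1},{"dx":0,"dy":0,"dz":-0.0005,"wx":0,"wy":0,"wz":0,"grip":1},{"dx":0,"dy":0,"dz":0,"wx":0,"wy":0,"wz":0,"grip":1},{"dx":0,"dy":0,"dz":0,"wx":0,"wy":0,"wz":0,"grip":1}]' 25
```

```text
time_s: 29.85
ee_pos: [574.9, -322.5, 21.3]
ee_rot: [180.0, 0.0, 106.5]
force: [-2.0, 0.5, 5.3]
gripper_width: 50.1
```

```bash
python3 -m jog '[{"dx":0,"dy":0,"dz":0,"wx":0,"wy":0,"wz":0,"grip":0},{"dx":0,"dy":0,"dz":0,"wx":0,"wy":0,"wz":0,"grip":-1},{"dx":0,"dy":0,"dz":0,"wx":0,"wy":0,"wz":0,"grip":-1},{"dx":0,"dy":0,"dz":0,"wx":0,"wy":0,"wz":0,"grip":-1},{"dx":0,"dy":0,"dz":0,"wx":0,"wy":0,"wz":0,"grip":-1},{"dx":0,"dy":0,"dz":0,"wx":0,"wy":0,"wz":0,"grip":-1},{"dx":0,"dy":0,"dz":0.03,"wx":0,"wy":0,"wz":0,"grip":-1},{"dx":0,"dy":0,"dz":0.04,"wx":0,"wy":0,"wz":0,"grip":-1},{"dx":0,"dy":0,"dz":0.045,"wx":0,"wy":0,"wz":0,"grip":-1},{"dx":0,"dy":0,"dz":0.045,"wx":0,"wy":0,"wz":0,"grip":-1}]' 25
python3 -m jog '[{"dx":-0.03,"dy":-0.03,"dz":0.02,"wx":0,"wy":0,"wz":0,"grip":-1},{"dx":-0.03,"dy":-0.03,"dz":0.02,"wx":0,"wy":0,"wz":0,"grip":-1},{"dx":-0.03,"dy":-0.03,"dz":0,"wx":0,"wy":0,"wz":0,"grip":-1},{"dx":-0.03,"dy":-0.03,"dz":0,"wx":0,"wy":0,"wz":0,"grip":-1},{"dx":-0.03,"dy":-0.03,"dz":0,"wx":0,"wy":0,"wz":0,"grip":-1},{"dx":-0.03,"dy":-0.03,"dz":0,"wx":0,"wy":0,"wz":0,"grip":-1},{"dx":0,"dy":0,"dz":0,"wx":0,"wy":0,"wz":0,"grip":-1},{"dx":0,"dy":0,"dz":0,"wx":0,"wy":0,"wz":0,"grip":-1}]'
python3 - <<'E'
from h import *
import cv2
f=lambda a:cv2.resize(a,None,fx=3,fy=3,interpolation=cv2.INTER_CUBIC)
s=f(env.grab_frame('scene')[205:390,135:275]);t=f(env.grab_frame('top')[165:233,304:434])
o=np.zeros((600,800,3),np.uint8);o[:s.shape[0],:s.shape[1]]=s;o[:t.shape[0],410:410+t.shape[1]]=t
cv2.imwrite("pics/f.png",o[:,:,::-1])
E
```

```text
time_s: 30.85
ee_pos: [574.7, -322.3, 181.9]
ee_rot: [-180.0, -0.0, 106.5]
force: [1.1, -0.7, 0.2]
gripper_width: 91.2
time_s: 31.65
ee_pos: [394.3, -502.9, 220.3]
ee_rot: [180.0, -0.0, 106.4]
force: [-0.4, 0.6, -0.1]
gripper_width: 90.5
```

View pics/f.png

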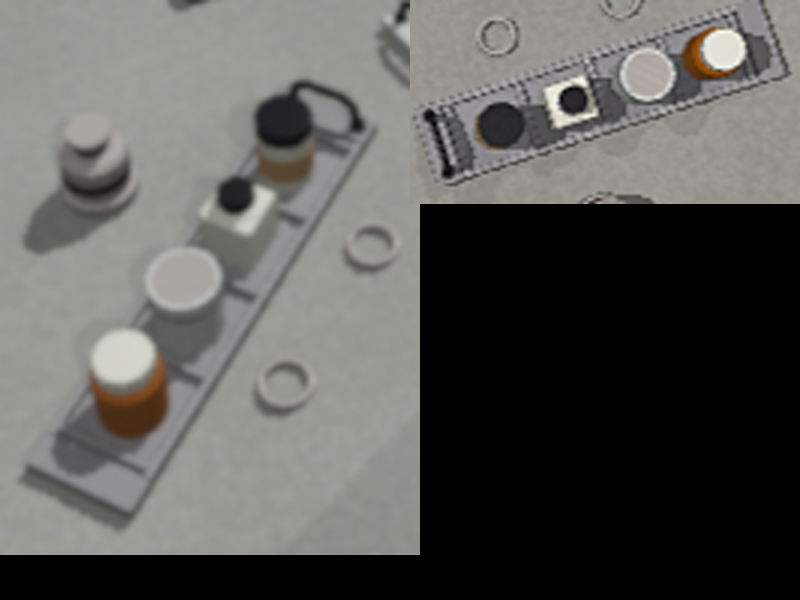

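All four stand upright, one to a place: slim by the grip, then square, tin and amber. The robot is clear, so I'm handing in.

```bash
python3 -c "
from workcell import env
print(env.job_done())"
```

```text
the job is handed in; nothing more can be done
None
```

I moved all four containers into the feed rack in carrier order: slim bottle next to the grip, then square bottle, tin and amber jar. I handed the job in at about 32 s of the 120 s allowed.

- **Set-down:** I lowered each one until the wrist force showed contact with the rack floor (5–9 N), then released it. None was dropped.
- **Final check:** The last scene and top pictures show all four upright, one to a place, with the gripper open and clear. I touched none of the other objects.
- **Disagreement:** The top and wrist cameras differed by up to about 6 mm on where the rack's places were. I aimed between the two readings, within the roughly 9–13 mm of slack in each place. The top view suggests the slim bottle is about 5 mm off the centre of its place.
- **Refused moves:** My first two moves were refused for missing keys, and nothing moved.

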